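Sweep up the wheel nuts, bring the open jar round and hold it

ROBOT

A 7-joint arm with a two-finger parallel gripper is mounted at the origin on the work surface. World frame = base frame: x ahead of the robot, y to its left, z up, the work surface at z = 0. Lengths are in m, angles in rad, forces in N, time in s.
With the tool pointing down it reaches from about 0.4 to 0.85 m from the base axis. Payload 6.9 kg.
Tool frame: the origin (TCP) lies midway between the tips of the shut fingers; the grasp point (between the pads) lies 19 mm behind it; z points along the fingers, y is the line along which they close (so a half turn about z gives the same grasp; the last joint's range is limited). The gripper opens to 85 mm and grips with 20 to 120 N. Pads are 22 mm wide; open, the fingers measure 114 mm over their backs; the gripper's body (76 mm by 85 mm) begins 54 mm behind the grasp point. The pads swing forward as they close: fully open they stand 13 mm farther back than shut.
Start: joints at [1.427, 0.507, -0.238, 1.5, 0.126, 1.149, -0.155], TCP at [0.154, -0.606, 0.231] pointing down, gripper open.
Joint ranges: [-3.08, 3.08], [-0.24, 2.05], [-1.43, 1.35], [0, 2.5], [-1.52, 4.66], [0.17, 1.96], [-2.89, 2.89]. Speed limits (rad/s): [2.39, 2.39, 3.14, 3.14, 3.14, 3.14, 3.14].

INTERFACE

Orientations are given as a rotation vector (axis times angle).
In Python, from plant import bot gives the robot as it stands. The module is installed in compiled form; this text tells all that it offers.
- The arm moves only by the shell command python3 -m inch 'ROWS' [OPENING] [FORCE]. ROWS is JSON, a list that holds one entry, the list of rows, each a list of 6 numbers: the shift along the tool's x, y, z in m, then the turn, a rotation vector about the tool's x, y, z in units of 6 degrees (1.0 is 6 degrees). A call has 1 to 8 rows; each row shifts and turns the commanded pose from where the row before left it, along the tool's axes as they then stand; what a row does not reach is not made up. A row lasts 1/10 s, in which the tool goes at most 50 mm and 8.59 degrees, less where a joint would pass 70% of its speed; a pose out of reach is approached as far as the arm can. A call is refused whole if a number of a shift passes 0.05 or a number of a turn 1, either way. A call with a gripper value outside its range is refused whole. OPENING is the opening in per cent of the stroke, from 0 (shut) to 100 (fully open), set as the call begins (- or left out, the last holds). The fingers move at their own pace and stop on an object; FORCE is the grip in N (left out, the last holds). Time passes only in rows, so rows that do not move let the fingers close. It gives the time, the measured TCP pose, the force, the opening and the grip force at its end, in the units of the state.
- bot.get_state(): the state, without advancing time (a new reading comes with each control period).
- bot.grab_frame(name): name is "scene" or "side" or "wrist"; returns the picture (480x640x3 uint8, red, green, blue); there is no depth.
- bot.camera_params(name): a dict with "vfov" (degrees; the focal length in pixels is half the picture's height over the tangent of half this angle, whatever the lens; pixels are square), "cx", "cy" (the principal point, pixels), "dist" ([k1, k2, p1, p2, k3] as OpenCV has them; the pictures are not rectified), "pose" (4x4, takes a point from camera to world coordinates). Camera axes: x right, y up, looking along -z (the intrinsics and any distortion apply to the point x, -y, -z); pixel columns grow to the right and rows downward; lengths in m; the calibration is good to about 2 mm. A picture is of the moment at which its call begins: read the wrist's pose just before it. camera_params takes no time and is no camera call; for the wrist camera it gives the pose at the moment of the call.
- bot.hand_in(): hands the job in; it is judged then, once.
The state is a dict: "time_s": time; "joints": joint angles; "qd": joint speeds; "joint_efforts": joint torques, N m; "tcp_pos": TCP position; "ee_rot": TCP orientation; "wrist_force": force on the tool from outside, world axes, zero at the start; "wrist_torque": the same for the moment, N m; "width": opening from 0.0 (shut) to 1.0 (fully open); "grip_force": force on a finger pad.
Only numpy, scipy, OpenCV 4.12 (cv2) and the standard library are available. Lean on these libraries where they do the work, as an engineer would, in place of code of your own. Each camera call takes 0.05 s, during which the arm holds its last target. There are 200 camera calls.

TASK

Pick up the hand brush that lies in the dustpan and sweep the four loose wheel nuts into the pan with it (do not handle the nuts), then lay the brush down on the bench clear of the pan. Next turn the jar carousel until the one open jar faces straight to the front of the bench, the robot's side, and finish with the gripper still holding the carousel firmly so that it cannot turn while I tip the nuts in. Do not let the brush drop, and leave the other things on the bench where they are.

Things in the scene. Friction and masses are not known exactly. Their poses are not given: they have to be found in the camera images.
- brush: Wooden hand brush, 260 g, standing on its stiff bristles in the pan. Origin: centre of the bristles' underside; y along its length, x across, z up. Bristles (unbending) 50 x 156 mm, 28 high; block 55 x 160 mm, 28 to 44 mm up. Handle bar along y on two feet: 26 mm wide, 112 long, 64 to 88 mm up; grip its middle from above, closing along x. Either long face sweeps.
- pan: Loose steel dustpan, 950 g. Origin: on the bench under its centre; x from open mouth (robot's side) to back, y left. Thin lip at x=-78 mm, shallow ramp to the 2 mm floor at x=-50; back wall inside x=76, 45 high. Inner width 224; side walls 20 high, 40 behind x=-12. Handle 20 thick to x=195, top 40 high. Sweep with the bristles 5 to 8 mm above the bench to clear the lip.
- nut1: Steel wheel nut, hexagonal, 27 mm across the flats, 22 mm high, 70 g, standing flat on the bench in front of the pan's mouth. Origin: centre of its underside. All four nuts are alike.
- nut2: Steel wheel nut, hexagonal, 27 mm across the flats, 22 mm high, 70 g, standing flat on the bench in front of the pan's mouth. Origin: centre of its underside. All four nuts are alike.
- nut3: Steel wheel nut, hexagonal, 27 mm across the flats, 22 mm high, 70 g, standing flat on the bench in front of the pan's mouth. Origin: centre of its underside. All four nuts are alike.
- nut4: Steel wheel nut, hexagonal, 27 mm across the flats, 22 mm high, 70 g, standing flat on the bench in front of the pan's mouth. Origin: centre of its underside. All four nuts are alike.
- carousel: Foot of the jar carousel, a fixed disc. Origin: on the bench, on the turning axis; x, y as the world's: the front is -x, the robot's side. The turntable on it, a plywood disc 270 mm across, 20 to 34 mm above the bench, carries six clear jars 64 mm across, fixed to it, centres 95 mm from the axis, 60 degrees apart: five with metal lids (67 across, top 131 mm up), one open.
- turntable (a joint): Angle of the turntable, rad, counter-clockwise positive seen from above; 0 (or any whole turn) when the open jar faces straight to the front (-x). Turns both ways without stops, with a light drag (about 0.1 N m), and stays where it is left. Starts between 0.9 and 5.4.
- open_jar (a point): Centre of the mouth of the one open jar (no lid, four wheel nuts in it), 119 mm above the bench, 95 mm from the turning axis. It goes round with the turntable.
- carry_bar (a point): Middle of the carousel's wooden carrying bar, on the turning axis, 178 mm above the bench. The bar is level, 22 mm wide, 24 high, 110 long, fixed to the turntable by a steel post 20 mm thick, above the jars. It turns with the turntable: x across the bar, y along it (joint 0: along world y, so crosswise to the line from axis to open jar).
- jar_lid: The open jar's metal lid, 67 mm across, 14 mm high, lying on the bench in front of the carousel. Leave it. Origin: centre of its underside.
- deep_socket: Steel deep socket standing on end, 25 mm across, 75 mm high. Leave it. Origin: centre of its underside.
- spray_can: Spray can, 54 mm across, 163 mm high, standing between carousel and pan. Leave it. Origin: centre of its underside.
- screwdriver: Screwdriver lying on the bench, 190 mm long, about 30 mm thick. Leave it. Origin: underside near its middle.
- mug: White mug, 82 mm across, 95 mm high. Leave it. Origin: centre of its underside.
- polish_tin: Round metal tin, 98 mm across, 47 mm high. Leave it. Origin: centre of its underside.
- oil_bottle: Grey oil bottle, 86 mm across, 215 mm high. Leave it. Origin: centre of its underside.
There are look-alikes about, which are no part of the job. What is shaped like the brush but pink or red is not meant.

How it is judged:
On the way, in this order (a step that is already met when the one before it is completed fails the run):
1. all four nuts are in the pan while the gripper still holds the brush (x of nut1 in the frame of pan between -0.06 and 0.076 m and y of nut1 in the frame of pan between -0.112 and 0.112 m and z of each of nut1, nut2, nut3, nut4 in the frame of pan below 0.045 m and x of nut2 in the frame of pan between -0.06 and 0.076 m and y of nut2 in the frame of pan between -0.112 and 0.112 m and x of nut3 in the frame of pan between -0.06 and 0.076 m and y of nut3 in the frame of pan between -0.112 and 0.112 m and x of nut4 in the frame of pan between -0.06 and 0.076 m and y of nut4 in the frame of pan between -0.112 and 0.112 m and contact force between the fingers and brush above 1 N), for 0.1 s.
2. the brush is laid on the bench clear of the pan and let go, the nuts in the pan (x of nut1 in the frame of pan between -0.06 and 0.076 m and y of nut1 in the frame of pan between -0.112 and 0.112 m and z of each of nut1, nut2, nut3, nut4 in the frame of pan below 0.045 m and x of nut2 in the frame of pan between -0.06 and 0.076 m and y of nut2 in the frame of pan between -0.112 and 0.112 m and x of nut3 in the frame of pan between -0.06 and 0.076 m and y of nut3 in the frame of pan between -0.112 and 0.112 m and x of nut4 in the frame of pan between -0.06 and 0.076 m and y of nut4 in the frame of pan between -0.112 and 0.112 m and height (world z) of brush below 0.045 m and horizontal distance between brush and pan above 0.095 m and contact force between brush and pan below 0.1 N and contact force between the fingers and brush below 0.1 N and linear speed of brush below 0.03 m/s), for 0.2 s.
3. the open jar faces the front, the gripper holding the carousel (y of open_jar in the frame of carousel between -0.018 and 0.018 m and x of open_jar in the frame of carousel below 0 m and contact force between the fingers and carousel above 2 N), for 0.2 s.
At the end, for the whole second after the job is handed in: All four nuts lie in the pan behind its lip; the brush is on the bench, let go, at rest, not touching the pan; the open jar is within 18 mm (about 11 degrees) of straight to the front of the turning axis; the fingers hold the carousel with over 2 N and it does not turn (all of step 2 and all of step 3 and velocity of joint turntable between -0.06 and 0.06 rad/s); the arm keeps its last pose, push and grip.
It fails at once if a wheel nut is handled with the fingers instead of swept (contact force between the fingers and nut1 above 0.5 N or contact force between the fingers and nut2 above 0.5 N or contact force between the fingers and nut3 above 0.5 N or contact force between the fingers and nut4 above 0.5 N).
It fails at once if the brush is dropped (contact force between the fingers and brush below 0.02 N and height (world z) of brush above 0.05 m).
It fails at once if another thing on the bench is displaced by more than 40 mm or knocked over (distance of any of jar_lid, deep_socket, spray_can, screwdriver, mug, polish_tin, oil_bottle from where it was at the start of the episode above 0.04 m or angle between any of jar_lid, deep_socket, spray_can, mug, polish_tin, oil_bottle's own z axis and vertical above 0.5 rad).
It also fails if it takes over 67 s, if anything falls off the work surface, if the arm or the gripper's body presses on something with over 40 N, if the wrist force passes 120 N, or if a joint passes its speed limit or range.

## Working session

There is one attempt and no reset: what is moved stays moved. The work goes in short steps, Python scripts to look and compute and a shell command to move; the robot and the scene stay as the last step left them, time stands still between calls to the robot, and variables do not carry over. Pictures are saved under pics/ and viewed, at most 13 in all, crops included, and the job is handed in when it is done.

```bash
mkdir -p pics
cat > h.py <<'E'
import numpy as np, cv2
from plant import bot
def cam(n):
    p=bot.camera_params(n); f=240/np.tan(np.radians(p['vfov'])/2)
    K=np.array([[f,0,p['cx']],[0,f,p['cy']],[0,0,1]]); return K,np.array(p['dist'],float),np.array(p['pose'])
def ray(c,px):
    K,d,T=c; u=cv2.undistortPoints(np.array(px,float).reshape(-1,1,2),K,d)[:,0]
    v=np.c_[u[:,0],-u[:,1],-np.ones(len(u))]@T[:3,:3].T; return T[:3,3],v
def onz(c,px,z):
    o,v=ray(c,px); return o+v*((z-o[2])/v[:,2])[:,None]
def proj(c,P):
    K,d,T=c; q=(np.array(P,float).reshape(-1,3)-T[:3,3])@T[:3,:3]; q=q*[1,-1,-1]
    return cv2.projectPoints(q,np.zeros(3),np.zeros(3),K,d)[0][:,0]
def snap(n,f):
    c=cam(n); im=bot.grab_frame(n); cv2.imwrite('pics/'+f,im[:,:,::-1]); return c,im
E
python3 - <<'E'
from h import *
for n in('scene','side'):
    c,im=snap(n,n+'0.png'); print(n,c[2][:3,3],-c[2][:3,2])
s=bot.get_state(); print(s['time_s'],s['tcp_pos'],s['ee_rot'])
E
```

```text
scene [ 1.4905504  -0.1499437   1.15468322] [-0.69334496  0.10483126 -0.71293981]
side [0.36072963 1.129016   1.01487284] [ 0.09403339 -0.78363704 -0.61406084]
0.1 [ 0.15434161 -0.6051908   0.23049863] [-3.11551731e+00 -3.91192544e-01  3.09532678e-04]
```

View pics/scene0.png

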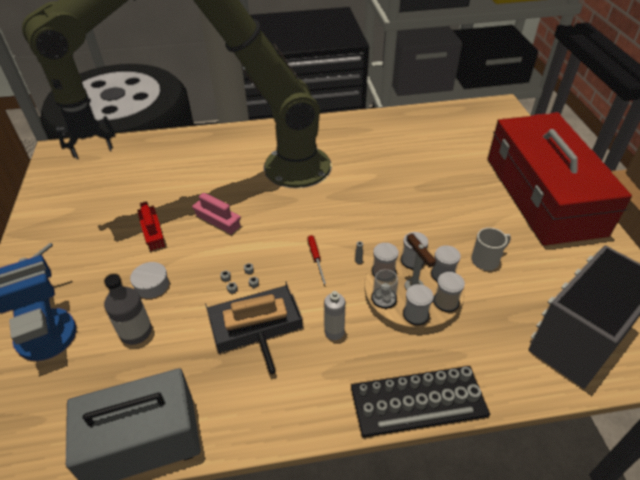

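View pics/side0.png

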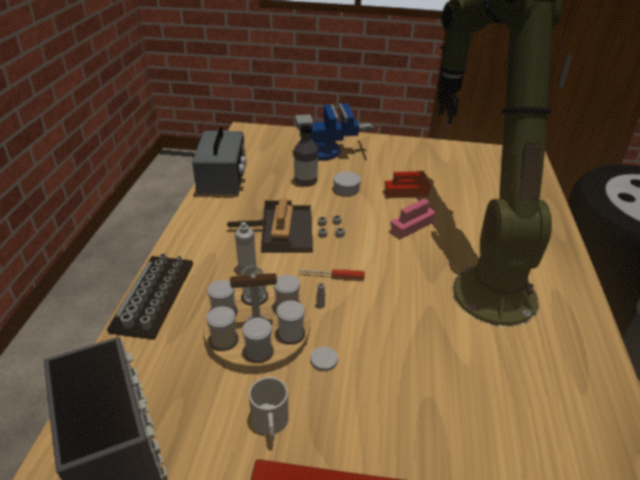

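The scene view shows the wooden brush in the pan at about (253,308), the nuts at (226,276), (249,268), (232,288) and (254,283), the carousel bar at (421,249) and the open jar at (384,288). The side view shows the brush at (283,220), the nuts near (330,226), the bar at (254,281) and the open jar at (255,287).

Run:
```python
from h import *
a=cv2.imread('pics/scene0.png');b=cv2.imread('pics/side0.png')
A=cv2.resize(a[225:385,190:470],None,fx=2.8,fy=2.8,interpolation=cv2.INTER_CUBIC)
B=cv2.resize(b[185:345,190:370],None,fx=2.8,fy=2.8,interpolation=cv2.INTER_CUBIC)
h=np.zeros((600,800,3),np.uint8); cv2.imwrite('pics/cA.png',A[:600,:800]); cv2.imwrite('pics/cB.png',B)
cs,cd=cam('scene'),cam('side')
print('nuts',onz(cs,[(226,276),(249,268),(232,288),(254,283)],.015).round(3).tolist(),onz(cd,[(322,221),(337,219),(323,233),(340,232)],.015).round(3).tolist())
def tri(p,q):
    o1,v1=ray(cs,p);o2,v2=ray(cd,q);M=np.c_[v1[0],-v2[0]];s=np.linalg.lstsq(M,o2-o1,rcond=None)[0]
    x,y=o1+v1[0]*s[0],o2+v2[0]*s[1];return ((x+y)/2).round(3),np.linalg.norm(x-y).round(4)
print('bar',tri((421,249),(254,281)))
print('barz',onz(cs,[(408,236),(434,263)],.19),onz(cd,[(232,281),(276,279)],.19))
print('brush',tri((253,305),(284,215)))
print('can',onz(cs,[(334,297)],.163),onz(cd,[(244,228)],.163))
print('oil',onz(cs,[(113,281)],.215)); print('tin',onz(cs,[(150,275)],.047)); print('sd',onz(cs,[(312,238),(322,283)],.015)); print('soc',onz(cs,[(360,244)],.075)); print('redbrush',onz(cs,[(151,225),(217,210)],.05))
```

```text
nuts [[0.488, -0.267, 0.015], [0.469, -0.201, 0.015], [0.535, -0.253, 0.015], [0.527, -0.191, 0.015]] [[0.528, -0.251, 0.015], [0.481, -0.27, 0.015], [0.516, -0.187, 0.015], [0.463, -0.201, 0.015]]
bar (array([0.626, 0.243, 0.179]), np.float64(0.0017))
barz [[0.58646283 0.21912609 0.19      ]
 [0.68735463 0.25568134 0.19      ]] [[0.67168208 0.26232249 0.19      ]
 [0.57252311 0.23858247 0.19      ]]
brush (array([ 0.642, -0.197,  0.063]), np.float64(0.0012))
can [[ 7.28246496e-01 -5.86112103e-04  1.63000000e-01]] [[0.70743549 0.02195962 0.163     ]]
oil [[ 0.63352971 -0.5070155   0.215     ]]
tin [[ 0.4757454  -0.47197181  0.047     ]]
sd [[ 0.38025143 -0.00309691  0.015     ]
 [ 0.56000176 -0.00245532  0.015     ]]
soc [[0.48603786 0.12012173 0.075     ]]
redbrush [[ 0.27507972 -0.48032478  0.05      ]
 [ 0.2419383  -0.28097009  0.05      ]]
```

View pics/cA.png

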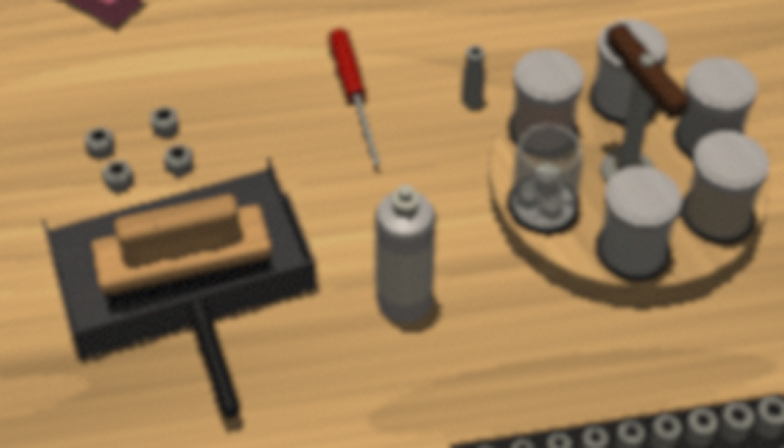

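View pics/cB.png

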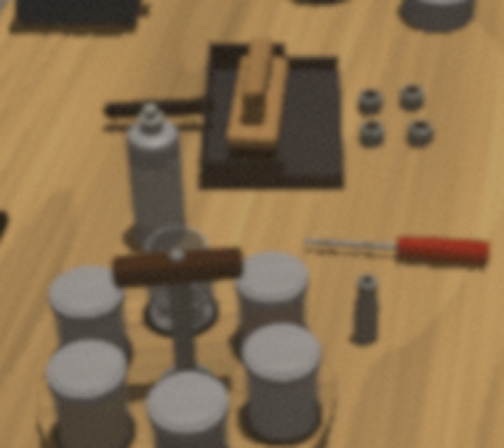

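The crops show the pan lip ends at A(50,225) and A(268,165), the brush handle's middle near A(178,215) and the jar mouth at A(548,150). In B the bar runs from (115,270) to (242,262). I'll turn these into world positions.

```bash
cat >> h.py <<'E'
from scipy.spatial.transform import Rotation as R
def plan(t,yaw=None):
    """yaw: wanted world direction (deg) of tool y, taken mod 180"""
    s=bot.get_state(); r=R.from_rotvec(s['ee_rot']); M=r.as_matrix()
    y0=np.degrees(np.arctan2(M[1,1],M[0,1])); print('t',s['time_s'],'tcp',np.round(s['tcp_pos'],4),'yaw_y',y0.round(1),'z',M[:,2].round(3),'q',np.round(s['joints'],2),'F',np.round(s['wrist_force'],1),'w',round(s['width'],3),'g',round(s['grip_force'],1))
    print('tool x,y:',M[:,0].round(3),M[:,1].round(3))
    print(' shift in tool axes',(M.T@(np.array(t)-s['tcp_pos'])).round(4))
    if yaw is not None:
        d=(yaw-y0+90)%180-90; print(' turn about tool z units',-d/6, 'alt',-(d-180*np.sign(d))/6)
E
python3 - <<'E'
from h import *
cs,cd=cam('scene'),cam('side')
A=lambda *p:[(x/2.8+190,y/2.8+225) for x,y in p]
B=lambda *p:[(x/2.8+190,y/2.8+185) for x,y in p]
print('lip wall tips z20',onz(cs,A((47,222),(268,162)),.02).round(3).tolist())
print('back top z45 A',onz(cs,A((80,335),(312,270)),.045).round(3).tolist())
print('sideB z20 front',onz(cd,B((340,60),(343,182)),.01).round(3).tolist(),'back',onz(cd,B((212,45),(203,182)),.03).round(3).tolist())
print('handle end',onz(cs,A((230,410)),.03),onz(cs,A((200,305)),.03),onz(cd,B((108,110)),.03))
print('brush handle top',onz(cs,A((117,222),(237,202)),.088).round(3).tolist(), onz(cd,B((262,42),(255,95)),.088).round(3).tolist())
print('jar',onz(cs,A((548,147)),.119),onz(cd,B((174,247)),.119))
plan((.56,-.2,.33),90)
print(cam('wrist')[2].round(3))
E
```

```text
lip wall tips z20 [[0.584, -0.322, 0.02], [0.546, -0.103, 0.02]]
back top z45 A [[0.735, -0.291, 0.045], [0.701, -0.079, 0.045]]
sideB z20 front [[0.576, -0.335, 0.01], [0.536, -0.103, 0.01]] back [[0.728, -0.311, 0.03], [0.68, -0.053, 0.03]]
handle end [[ 0.82239572 -0.16793131  0.03      ]] [[ 0.71108532 -0.18421635  0.03      ]] [[ 0.81465995 -0.16181208  0.03      ]]
brush handle top [[0.649, -0.249, 0.088], [0.645, -0.139, 0.088]] [[0.652, -0.242, 0.088], [0.639, -0.139, 0.088]]
jar [[0.65492062 0.14834117 0.119     ]] [[0.65557717 0.15044314 0.119     ]]
t 0.1 tcp [ 0.1543 -0.6052  0.2305] yaw_y -75.7 z [-0.     0.002 -1.   ] q [ 1.43  0.51 -0.24  1.5   0.13  1.15 -0.15] F [-0.5 -0.2  0.3] w 1.003 g 0.0
tool x,y: [0.969 0.247 0.   ] [ 0.247 -0.969 -0.002]
 shift in tool axes [ 0.4932 -0.2925 -0.099 ]
 turn about tool z units 2.3855848611636077 alt -27.614415138836392
[[ 0.247  0.921  0.3    0.232]
 [-0.969  0.236  0.075 -0.586]
 [-0.002 -0.31   0.951  0.373]
 [ 0.     0.     0.     1.   ]]
```

```bash
python3 -m inch '[[[0.04,-0.02,-0.005,0,0,0],[0.04,-0.02,-0.005,0,0,0],[0.04,-0.02,-0.005,0,0,0],[0.04,-0.02,-0.005,0,0,0],[0.04,-0.02,-0.005,0,0,0],[0.04,-0.02,-0.005,0,0,0],[0.04,-0.02,-0.005,0,0,0]]]'
python3 -m inch '[[[0.04,-0.02,-0.005,0,0,0],[0.04,-0.02,-0.005,0,0,0],[0.04,-0.02,-0.005,0,0,0],[0.04,-0.02,0,0,0,0],[0.04,-0.02,0,0,0,0],[0.04,-0.02,0,0,0,0]]]'
python3 -m inch '[[[0,0,0,0,0,-1],[0,0,0,0,0,-1],[0,0,0,0,0,-1],[0,0,0,0,0,-1],[0,0,0,0,0,-1],[0,0,0,0,0,-1],[0,0,0,0,0,-1],[0,0,0,0,0,-1]]]'
python3 -m inch '[[[0,0,0,0,0,-1],[0,0,0,0,0,-1],[0,0,0,0,0,-1],[0,0,0,0,0,-1],[0,0,0,0,0,-1],[0,0,0,0,0,0]]]'
python3 - <<'E'
from h import *
plan((.645,-.193,.18),4)
c,im=snap('wrist','w1.png'); np.save('w1.npy',np.array([*c[2].ravel()]))
E
```

```text
time_s: 0.8
tcp_pos: [0.3921, -0.3992, 0.2663]
ee_rot: [-3.117, -0.391, 0.001]
wrist_force: [-0.0, -0.9, 0.8]
width: 1.001
grip_force: 0.0
time_s: 1.4
tcp_pos: [0.595, -0.2238, 0.2809]
ee_rot: [-3.117, -0.391, 0.001]
wrist_force: [0.2, -0.7, 0.1]
width: 1.002
grip_force: 0.0
time_s: 2.2
tcp_pos: [0.5938, -0.2252, 0.2808]
ee_rot: [-2.684, -1.631, 0.001]
wrist_force: [-1.1, -0.2, 1.1]
width: 0.997
grip_force: 0.0
time_s: 2.8
tcp_pos: [0.5938, -0.2253, 0.2807]
ee_rot: [-2.174, -2.266, 0.0]
wrist_force: [-0.1, -0.4, -0.2]
width: 1.002
grip_force: 0.0
t 2.8 tcp [ 0.5938 -0.2253  0.2807] yaw_y 2.4 z [-0.001  0.001 -1.   ] q [ 0.71  0.55 -0.69  1.38  0.35  1.33  0.06] F [-0.1 -0.4 -0.2] w 1.002 g 0.0
tool x,y: [-0.042  0.999  0.001] [ 0.999  0.042 -0.001]
 shift in tool axes [0.0301 0.0526 0.1007]
 turn about tool z units -0.2685216306318689 alt 29.73147836936813
```

View pics/w1.png

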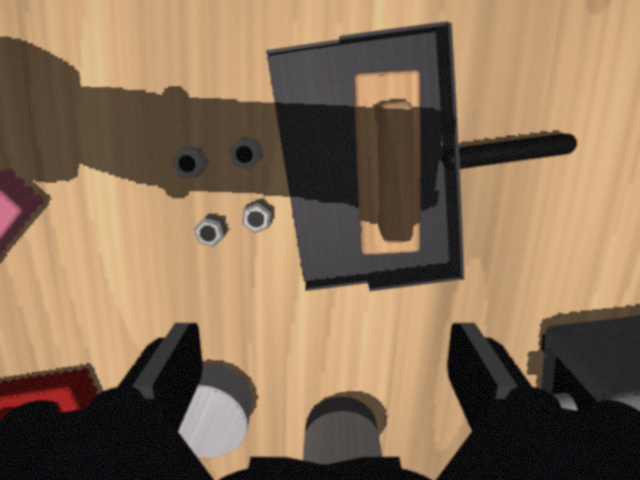

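The wrist view shows the brush block spanning (357–420, 70–253) with its handle running (395,103)–(398,238). The pan lip runs (269,52)–(305,287), and the nuts are at (190,162), (245,153), (210,231) and (257,217).

Run:
```python
from h import *
c=cam('wrist')
r=lambda p,z:onz(c,p,z)[:,:2].round(4).tolist()
print('block mid/corners z44',r([(357,72),(418,71),(421,252),(361,254)],.044))
print('handle',r([(395,103),(397,170),(398,238)],.088))
print('lip',r([(269,52),(305,287)],.003),'handle end',r([(575,143)],.035))
print('nuts',r([(190,162),(245,153),(210,231),(257,217)],.022))
print('tin,oil',r([(213,425)],.047))
```

```text
block mid/corners z44 [[0.6167, -0.1199], [0.6671, -0.1168], [0.6857, -0.2745], [0.6299, -0.2786]]
handle [[0.6433, -0.1435], [0.649, -0.1932], [0.6547, -0.2483]]
lip [[0.5389, -0.1027], [0.5774, -0.3322]] handle end [[0.8176, -0.1687]]
nuts [[0.4682, -0.2021], [0.5196, -0.1923], [0.4842, -0.2683], [0.5302, -0.2526]]
tin,oil [[0.483, -0.4796]]
```

```bash
python3 -m inch '[[[0.023,0.0285,0.02,0,0,-0.5],[0,0.029,0.03,0,0,0],[0,0,0.04,0,0,0],[0,0,0,0,0,0]]]'
python3 - <<'E'
from h import *
plan((.649,-.197,.059),5.5)
c,im=snap('wrist','w2.png')
E
```

```text
time_s: 3.25
tcp_pos: [0.6478, -0.1978, 0.1853]
ee_rot: [-2.112, -2.314, 0.008]
wrist_force: [-0.9, -0.3, 0.5]
width: 0.999
grip_force: 0.0
t 3.25 tcp [ 0.6478 -0.1978  0.1853] yaw_y 5.2 z [-0.01   0.002 -1.   ] q [ 0.61  0.69 -0.66  1.4   0.43  1.21 -0.  ] F [-0.9 -0.3  0.5] w 0.999 g 0.0
tool x,y: [-0.091  0.996  0.003] [ 0.996  0.091 -0.01 ]
 shift in tool axes [0.0004 0.0025 0.1263]
 turn about tool z units -0.04454398098111293 alt 29.955456019018886
```

View pics/w2.png

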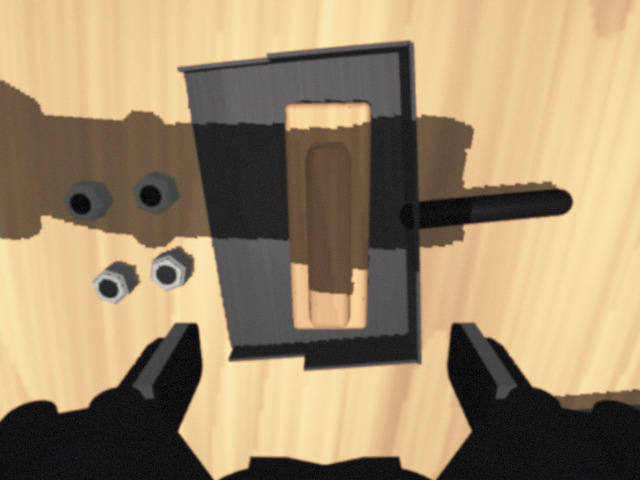

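The handle spans (306–350, 143–327), so it sits centred between the fingers (columns 195–455). I'll check its position, then descend.

Run:
```python
from h import *
c=cam('wrist'); p=onz(c,[(328,144),(330,326),(328,235)],.089); print(p.round(4)); 
print('lip',onz(c,[(184,68),(232,358)],.003).round(4),'hend',onz(c,[(568,201)],.035).round(4))
plan((.649,-.197,.059),5.5)
```

```text
[[ 0.6452 -0.1404  0.089 ]
 [ 0.6569 -0.2519  0.089 ]
 [ 0.6501 -0.1925  0.089 ]]
lip [[ 0.5379 -0.1031  0.003 ]
 [ 0.579  -0.3392  0.003 ]] hend [[ 0.8194 -0.1677  0.035 ]]
t 3.3 tcp [ 0.6488 -0.1983  0.1888] yaw_y 5.2 z [-0.006  0.001 -1.   ] q [ 0.61  0.69 -0.66  1.39  0.43  1.21 -0.  ] F [ 0.4 -1.1  0.7] w 0.998 g 0.0
tool x,y: [-0.091  0.996  0.002] [ 0.996  0.091 -0.006]
 shift in tool axes [0.0011 0.0011 0.1298]
 turn about tool z units -0.04819634585215719 alt 29.95180365414784
```

```bash
python3 -m inch '[[[0.001,0.0015,0.03,0,0,0],[0.001,0,0.03,0,0,0],[0,0,0.03,0,0,0],[0,0,0.025,0,0,0],[0,0,0.015,0,0,0],[0,0,0,0,0,0],[0,0,0,0,0,0]]]' 100
python3 -m inch '[[[0,0,0,0,0,0],[0,0,0,0,0,0],[0,0,0,0,0,0],[0,0,0,0,0,0],[0,0,0,0,0,0],[0,0,0,0,0,0],[0,0,0,0,0,0],[0,0,0,0,0,0]]]' 0 80
python3 - <<'E'
from h import *
plan((.649,-.197,.13),10)
E
```

```text
time_s: 4.0
tcp_pos: [0.6528, -0.1965, 0.0632]
ee_rot: [2.116, 2.319, 0.002]
wrist_force: [0.4, -1.1, 0.7]
width: 1.002
grip_force: 0.0
time_s: 4.8
tcp_pos: [0.6519, -0.1962, 0.0617]
ee_rot: [2.116, 2.322, 0.0]
wrist_force: [-1.8, -0.3, 5.3]
width: 0.291
grip_force: 78.4
t 4.8 tcp [ 0.6519 -0.1962  0.0617] yaw_y 5.3 z [ 0. -0. -1.] q [ 0.58  0.8  -0.61  1.53  0.52  0.97 -0.08] F [-1.8 -0.3  5.3] w 0.291 g 78.4
tool x,y: [-0.092  0.996 -0.   ] [0.996 0.092 0.   ]
 shift in tool axes [-0.0005 -0.0029 -0.0683]
 turn about tool z units -0.7834770773657406 alt 29.216522922634258
```

```bash
python3 -m inch '[[[0,0,-0.02,0,0,0],[0,0,-0.03,0,0,0],[0,0,-0.03,0,0,0],[0,-0.03,0,0,0,-0.8],[-0.005,-0.04,0,0,0,0],[-0.006,-0.04,0,0,0,0],[0,-0.04,0,0,0,0],[0,-0.04,0,0,0,0]]]'
python3 -m inch '[[[0,-0.035,0,0,0,0],[0,-0.018,0,0,0,0],[0,0,0,0,0,0],[0,0,0,0,0,0]]]'
python3 - <<'E'
from h import *
plan((.4145,-.249,.066),10)
c,im=snap('side','s1.png');c=cam('wrist');im=bot.grab_frame('wrist');cv2.imwrite('pics/w3.png',im[:,:,::-1])
c2,im2=cam('side'),im
E
```

```text
time_s: 5.6
tcp_pos: [0.4642, -0.2381, 0.1405]
ee_rot: [-2.016, -2.407, 0.001]
wrist_force: [0.6, -0.7, -2.2]
width: 0.292
grip_force: 79.5
time_s: 6.0
tcp_pos: [0.4142, -0.2473, 0.1412]
ee_rot: [2.018, 2.408, 0.0]
wrist_force: [0.2, 0.3, -3.1]
width: 0.294
grip_force: 79.9
t 6.0 tcp [ 0.4142 -0.2473  0.1412] yaw_y 10.1 z [ 0.  0. -1.] q [ 1.    0.47 -0.74  1.99  0.42  0.84  0.21] F [ 0.2  0.3 -3.1] w 0.294 g 79.9
tool x,y: [-0.175  0.985  0.   ] [0.985 0.175 0.   ]
 shift in tool axes [-0.0017 -0.      0.0752]
 turn about tool z units 0.012792987187149643 alt -29.98720701281285
```

View pics/w3.png

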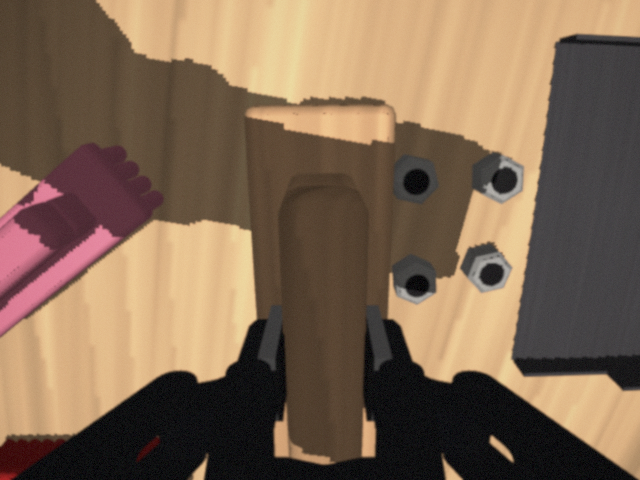

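The brush is held straight and sits behind the nuts. Nut tops are at (416,181), (504,180), (416,285) and (491,272), the pan lip is at column ~540, and the pink brush's nearest corner is at (155,195). I'll check the clearances.

Run:
```python
from h import *
c=cam('wrist'); e=np.array([.985,.174]);f=np.array([-.174,.985]);P=np.array([.63,-.204])
for n,p,z in [('nuts',[(416,181),(504,180),(416,285),(491,272)],.022),('pink',[(155,195)],.03),('lip',[(557,42),(514,358)],.004)]:
    q=onz(c,p,z)[:,:2]; print(n,q.round(3).tolist(),'pan',np.c_[(q-P)@e,(q-P)@f].round(3).tolist())
```

```text
nuts [[0.465, -0.203], [0.518, -0.193], [0.481, -0.27], [0.528, -0.253]] pan [[-0.163, 0.029], [-0.108, 0.03], [-0.158, -0.04], [-0.109, -0.03]]
pink [[0.311, -0.238]] pan [[-0.321, 0.022]]
lip [[0.535, -0.106], [0.576, -0.323]] pan [[-0.077, 0.113], [-0.074, -0.108]]
```

```bash
python3 -m inch '[[[-0.001,0,0.03,0,0,0],[0,0,0.025,0,0,0],[0,0,0.015,0,0,0],[0,0,0.005,0,0,0],[0,0,0,0,0,0],[0,0,0,0,0,0]]]'
python3 - <<'E'
from h import *
plan((.4145,-.249,.066),10)
E
```

```text
time_s: 6.7
tcp_pos: [0.4153, -0.248, 0.0668]
ee_rot: [2.016, 2.409, 0.001]
wrist_force: [-0.5, 0.1, -2.3]
width: 0.292
grip_force: 79.7
t 6.7 tcp [ 0.4153 -0.248   0.0668] yaw_y 10.2 z [ 0.001 -0.    -1.   ] q [ 0.92  0.57 -0.65  2.07  0.55  0.67  0.09] F [-0.5  0.1 -2.3] w 0.292 g 79.7
tool x,y: [-0.176  0.984 -0.   ] [0.984 0.176 0.001]
 shift in tool axes [-0.0008 -0.001   0.0008]
 turn about tool z units 0.025032850040875115 alt -29.974967149959127
```

```bash
python3 -m inch '[[[0,0.01,0,0,0,0],[0,0.012,0,0,0,0],[0,0.012,0,0,0,0],[0,0.012,0,0,0,0],[0,0.012,0,0,0,0],[0,0.012,0,0,0,0],[0,0.012,0,0,0,0],[0,0,0,0,0,0]]]'
python3 -m inch '[[[0,0.012,0,0,0,0],[0,0.012,0,0,0,0],[0,0.012,0,0,0,0],[0,0.012,0,0,0,0],[0,0.01,0,0,0,0],[0,0.01,0,0,0,0],[0,0,0,0,0,0]]]'
python3 - <<'E'
from h import *
plan((.57,-.215,.066),10)
c,im=snap('wrist','w4.png')
E
```

```text
time_s: 7.5
tcp_pos: [0.4981, -0.2327, 0.0665]
ee_rot: [2.014, 2.408, 0.005]
wrist_force: [0.2, 0.8, -3.3]
width: 0.29
grip_force: 79.7
time_s: 8.2
tcp_pos: [0.5643, -0.2208, 0.0664]
ee_rot: [2.015, 2.409, 0.004]
wrist_force: [-0.4, -0.0, -2.4]
width: 0.289
grip_force: 79.8
t 8.2 tcp [ 0.5643 -0.2208  0.0664] yaw_y 10.2 z [ 0.003  0.001 -1.   ] q [ 0.71  0.71 -0.63  1.75  0.53  0.86  0.02] F [-0.4 -0.  -2.4] w 0.289 g 79.8
tool x,y: [-0.177  0.984  0.   ] [0.984 0.177 0.003]
 shift in tool axes [0.0047 0.0067 0.0004]
 turn about tool z units 0.0297902278986939 alt -29.97020977210131
```

View pics/w4.png

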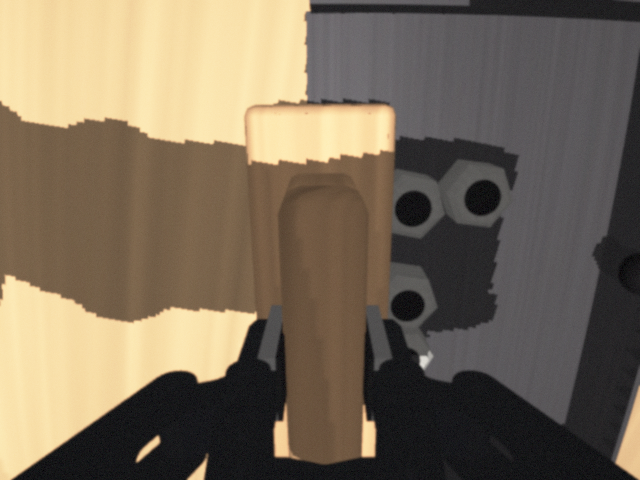

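Three nuts are visible in the pan at (413,208), (482,198) and (407,305). The fourth shows at (425,358), partly hidden behind the finger. I'll push a little farther, then carry the brush back to the free spot.

```bash
python3 -m inch '[[[0,0.01,0,0,0,0],[0,0.007,0,0,0,0],[0,0,0,0,0,0],[0,0,0,0,0,0],[0,-0.01,0,0,0,0],[0,-0.01,-0.01,0,0,0],[0,-0.01,-0.03,0,0,0],[0,-0.02,-0.03,0,0,0]]]'
python3 -m inch '[[[0,-0.03,0,0,0,0],[0,-0.04,0,0,0,0],[0,-0.04,0,0,0,0],[0,-0.03,0,0,0,0],[0,0,0.03,0,0,0],[0,0,0.025,0,0,0],[0,0,0.01,0,0,0],[0,0,0,0,0,0]]]'
python3 - <<'E'
from h import *
plan((.4145,-.249,.060),10)
c,im=snap('scene','sc2.png'); cv2.imwrite('pics/sc2c.png',cv2.resize(im[200:400,150:390,::-1],None,fx=3,fy=3,interpolation=cv2.INTER_CUBIC))
E
```

```text
time_s: 9.05
tcp_pos: [0.5288, -0.2273, 0.1373]
ee_rot: [-2.016, -2.409, -0.001]
wrist_force: [0.4, -0.1, -3.8]
width: 0.29
grip_force: 79.8
time_s: 9.85
tcp_pos: [0.3907, -0.252, 0.071]
ee_rot: [-2.016, -2.407, 0.001]
wrist_force: [0.1, 0.2, -3.0]
width: 0.29
grip_force: 79.6
t 9.85 tcp [ 0.3907 -0.252   0.071 ] yaw_y 10.1 z [-0.002  0.001 -1.   ] q [ 0.96  0.54 -0.65  2.11  0.54  0.66  0.12] F [ 0.1  0.2 -3. ] w 0.29 g 79.6
tool x,y: [-0.176  0.984  0.001] [ 0.984  0.176 -0.002]
 shift in tool axes [-0.0013  0.024   0.0109]
 turn about tool z units 0.019357317197171636 alt -29.980642682802827
```

View pics/sc2c.png

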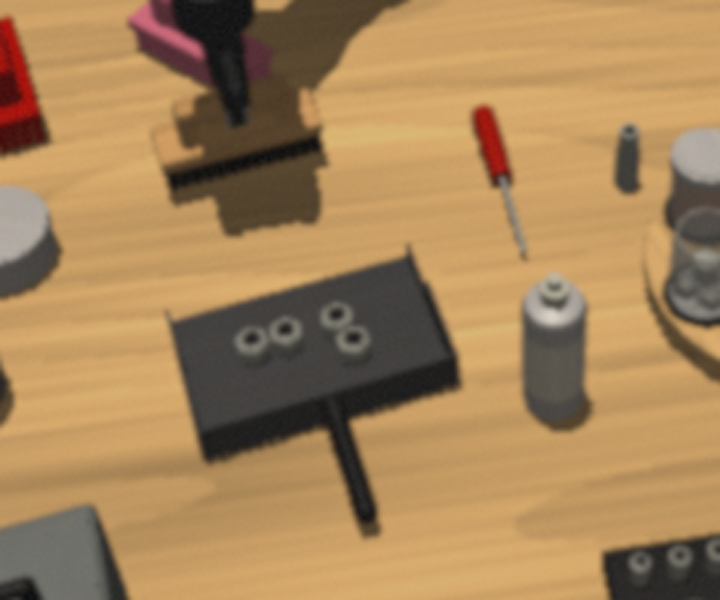

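All four nuts lie well inside the pan, at crop positions (251,340), (286,332), (336,316) and (352,339). The brush hangs clear of the pan. I'll move it 25 mm forward, lower it and release.

```bash
python3 -m inch '[[[0,0.015,0,0,0,0],[0,0.01,0.004,0,0,0],[0,0,0.004,0,0,0],[0,0,0.003,0,0,0],[0,0,0,0,0,0],[0,0,0,0,0,0]]]'
python3 - <<'E'
from h import *
plan((.4145,-.249,.0595),10)
E
```

```text
time_s: 10.5
tcp_pos: [0.4158, -0.2478, 0.0601]
ee_rot: [-2.017, -2.408, 0.001]
wrist_force: [0.4, -0.0, -3.7]
width: 0.29
grip_force: 79.7
t 10.5 tcp [ 0.4158 -0.2478  0.0601] yaw_y 10.1 z [-0.001  0.    -1.   ] q [ 0.91  0.58 -0.63  2.07  0.55  0.66  0.08] F [ 0.4 -0.  -3.7] w 0.29 g 79.7
tool x,y: [-0.175  0.984  0.   ] [ 0.984  0.175 -0.001]
 shift in tool axes [-0.0009 -0.0014  0.0006]
 turn about tool z units 0.01773756528427839 alt -29.98226243471572
```

```bash
python3 -m inch '[[[0,0,0.001,0,0,0],[0,0,0,0,0,0],[0,0,0.001,0,0,0],[0,0,0,0,0,0]]]'
python3 -m inch '[[[0,0,0,0,0,0],[0,0,0,0,0,0],[0,0,0,0,0,0],[0,0,0,0,0,0],[0,0,0,0,0,0],[0,0,0,0,0,0],[0,0,0,0,0,0],[0,0,0,0,0,0]]]' 100
python3 -m inch '[[[0,0,-0.02,0,0,0],[0,0,-0.03,0,0,0],[0,0,-0.04,0,0,0],[0,0,-0.05,0,0,0],[0,0,-0.05,0,0,0],[0,0,-0.05,0,0,0],[0,0,0,0,0,0]]]'
python3 - <<'E'
from h import *
plan((.626,.243,.30),107)
E
```

```text
time_s: 10.9
tcp_pos: [0.4159, -0.248, 0.0596]
ee_rot: [2.017, 2.408, -0.002]
wrist_force: [-5.7, 1.1, 18.3]
width: 0.294
grip_force: 82.4
time_s: 11.7
tcp_pos: [0.4163, -0.2478, 0.0582]
ee_rot: [-2.017, -2.408, -0.0]
wrist_force: [1.1, -0.5, 0.6]
width: 0.998
grip_force: 0.0
time_s: 12.4
tcp_pos: [0.4193, -0.2481, 0.3045]
ee_rot: [2.01, 2.401, 0.002]
wrist_force: [0.3, 0.2, -0.6]
width: 0.998
grip_force: 0.0
t 12.4 tcp [ 0.4193 -0.2481  0.3045] yaw_y 10.1 z [ 0.009 -0.006 -1.   ] q [ 1.11  0.29 -0.84  1.72  0.23  1.22  0.39] F [ 0.3  0.2 -0.6] w 0.998 g 0.0
tool x,y: [-0.176  0.984 -0.007] [0.984 0.176 0.008]
 shift in tool axes [0.4472 0.2898 0.0036]
 turn about tool z units 13.85364365395472 alt -16.14635634604528
```

```bash
python3 -m inch '[[[0.037,0.024,0,0,0,0],[0.037,0.024,0,0,0,0],[0.037,0.024,0,0,0,0],[0.037,0.024,0,0,0,0],[0.037,0.024,0,0,0,0],[0.037,0.024,0,0,0,0]]]'
python3 -m inch '[[[0.037,0.024,0,0,0,0],[0.037,0.024,0,0,0,0],[0.037,0.024,0,0,0,0],[0.037,0.024,0,0,0,0],[0.037,0.024,0,0,0,0],[0.037,0.024,0,0,0,0]]]'
python3 -m inch '[[[0,0,0,0,0,-1],[0,0,0,0,0,-1],[0,0,0,0,0,-1],[0,0,0,0,0,-1],[0,0,0,0,0,-1],[0,0,0,0,0,-1],[0,0,0,0,0,-1],[0,0,0,0,0,-1]]]'
python3 -m inch '[[[0,0,0,0,0,-1],[0,0,0,0,0,-1],[0,0,0,0,0,-1],[0,0,0,0,0,-1],[0,0,0,0,0,-1],[0,0,0,0,0,-1],[0,0,0,0,0,-1],[0,0,0,0,0,-1]]]'
python3 - <<'E'
from h import *
c,im=snap('wrist','w5.png')
plan((.626,.243,.30),107)
E
```

```text
time_s: 13.0
tcp_pos: [0.5193, -0.0025, 0.298]
ee_rot: [2.017, 2.408, -0.001]
wrist_force: [0.6, 0.7, -0.9]
width: 0.996
grip_force: 0.0
time_s: 13.6
tcp_pos: [0.6223, 0.2414, 0.2976]
ee_rot: [2.017, 2.408, -0.001]
wrist_force: [0.7, -0.3, 0.3]
width: 1.003
grip_force: 0.0
time_s: 14.4
tcp_pos: [0.6218, 0.2397, 0.2977]
ee_rot: [-0.856, -3.022, 0.001]
wrist_force: [0.0, -0.0, -0.3]
width: 0.999
grip_force: 0.0
time_s: 15.2
tcp_pos: [0.6219, 0.2397, 0.2977]
ee_rot: [0.447, -3.109, 0.001]
wrist_force: [-1.2, 0.0, -0.4]
width: 0.998
grip_force: 0.0
t 15.25 tcp [0.6219 0.2395 0.2975] yaw_y 106.7 z [-0.001 -0.001 -1.   ] q [ 0.15  0.75 -1.22  1.25  0.7   1.58  0.91] F [-0.5  0.6  0.2] w 1.001 g 0.0
tool x,y: [-0.958 -0.287  0.001] [-0.287  0.958 -0.   ]
 shift in tool axes [-0.0049  0.0022 -0.0025]
 turn about tool z units -0.051526551998387994 alt 29.94847344800161
```

View pics/w5.png

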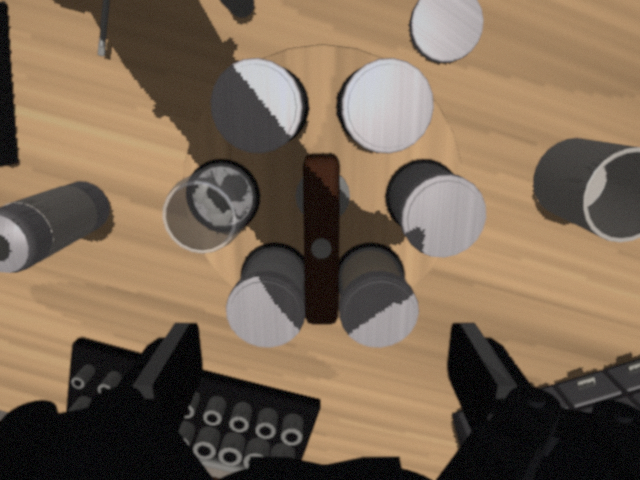

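The wrist view shows the bar upright in the picture, (305–338, 155–322), centred between the fingers. The open jar is at left (200,215).

Run:
```python
from h import *
c=cam('wrist'); print(onz(c,[(321,156),(321,321),(306,240),(338,240),(321,248)],.19).round(4), onz(c,[(200,214)],.119))
plan((.626,.243,.159),107)
```

```text
[[0.5746 0.2234 0.19  ]
 [0.6755 0.2534 0.19  ]
 [0.6255 0.2291 0.19  ]
 [0.6199 0.2476 0.19  ]
 [0.6277 0.2392 0.19  ]] [[0.65120247 0.14866443 0.119     ]]
t 15.25 tcp [0.6219 0.2395 0.2975] yaw_y 106.7 z [-0.001 -0.001 -1.   ] q [ 0.15  0.75 -1.22  1.25  0.7   1.58  0.91] F [-0.5  0.6  0.2] w 1.001 g 0.0
tool x,y: [-0.958 -0.287  0.001] [-0.287  0.958 -0.   ]
 shift in tool axes [-0.005   0.0022  0.1385]
 turn about tool z units -0.051526551998387994 alt 29.94847344800161
```

```bash
python3 -m inch '[[[-0.004,0,0.03,0,0,0],[0,0,0.035,0,0,0],[0,0,0.035,0,0,0],[0,0,0.025,0,0,0],[0,0,0.013,0,0,0],[0,0,0,0,0,0],[0,0,0,0,0,0]]]'
python3 -m inch '[[[0,0,0,0,0,0],[0,0,0,0,0,0],[0,0,0,0,0,0],[0,0,0,0,0,0],[0,0,0,0,0,0],[0,0,0,0,0,0],[0,0,0,0,0,0],[0,0,0,0,0,0]]]' 0 60
python3 - <<'E'
from h import *
plan((.626,.24,.159),0)
E
```

```text
time_s: 15.95
tcp_pos: [0.626, 0.2415, 0.1613]
ee_rot: [-0.439, 3.11, 0.001]
wrist_force: [-0.8, 0.0, 0.1]
width: 1.001
grip_force: 0.0
time_s: 16.75
tcp_pos: [0.6265, 0.2388, 0.1611]
ee_rot: [-0.437, 3.11, -0.005]
wrist_force: [-1.5, -7.2, 6.7]
width: 0.248
grip_force: 62.3
t 16.75 tcp [0.6265 0.2388 0.1611] yaw_y 106.0 z [ 0.001 -0.003 -1.   ] q [ 0.16  0.86 -1.16  1.46  0.8   1.34  0.8 ] F [-1.5 -7.2  6.7] w 0.248 g 62.3
tool x,y: [-0.961 -0.275 -0.   ] [-0.275  0.961 -0.003]
 shift in tool axes [0.0002 0.0013 0.0021]
 turn about tool z units -12.334889163466547 alt 17.665110836533454
```

```bash
python3 -m inch '[[[0,-0.002,0,0,0,0.3],[0,0,0,0,0,0.6],[0,0,0,0,0,0.8],[0,0,0,0,0,0.8],[0,0,0,0,0,0.8],[0,0,0,0,0,0.8],[0,0,0,0,0,0.8],[0,0,0,0,0,0.8]]]'
python3 - <<'E'
from h import *
plan((.626,.24,.159),0)
E
```

```text
time_s: 17.55
tcp_pos: [0.6265, 0.2393, 0.1611]
ee_rot: [0.5, 3.101, 0.001]
wrist_force: [0.3, 0.5, 4.7]
width: 0.247
grip_force: 61.9
t 17.55 tcp [0.6265 0.2393 0.1611] yaw_y 71.7 z [ 0.001  0.    -1.   ] q [ 0.11  0.8  -1.03  1.46  0.7   1.27  0.27] F [0.3 0.5 4.7] w 0.247 g 61.9
tool x,y: [-0.949  0.314 -0.001] [0.314 0.949 0.001]
 shift in tool axes [0.0007 0.0005 0.0021]
 turn about tool z units 11.949315725338819 alt -18.050684274661183
```

```bash
python3 -m inch '[[[0,0,0,0,0,0.9],[0,0,0,0,0,0.9],[0,0,0,0,0,0.9],[0,0,0,0,0,0.9],[0,0,0,0,0,0.9],[0,0,0,0,0,0.9],[0,0,0,0,0,0.9],[0,0,0,0,0,0.9]]]'
python3 -m inch '[[[0,0,0,0,0,0.9],[0,0,0,0,0,0.9],[0,0,0,0,0,0.9],[0,0,0,0,0,0.9],[0,0,0,0,0,0.6],[0,0,0,0,0,0.4],[0,0,0,0,0,0],[0,0,0,0,0,0]]]'
python3 - <<'E'
from h import *
plan((.626,.24,.159),0)
c,im=snap('scene','sc3.png'); cv2.imwrite('pics/sc3c.png',cv2.resize(im[180:400,150:520,::-1],None,fx=2.1,fy=2.1,interpolation=cv2.INTER_CUBIC))
E
```

```text
time_s: 18.35
tcp_pos: [0.6269, 0.2398, 0.1611]
ee_rot: [1.607, 2.699, 0.004]
wrist_force: [2.7, 1.0, 2.6]
width: 0.244
grip_force: 61.7
time_s: 19.15
tcp_pos: [0.6273, 0.24, 0.1611]
ee_rot: [2.198, 2.244, 0.005]
wrist_force: [4.9, 1.8, 3.7]
width: 0.246
grip_force: 61.8
t 19.15 tcp [0.6273 0.24   0.1611] yaw_y 1.2 z [ 0.002  0.002 -1.   ] q [-0.01  0.71 -0.72  1.46  0.49  1.15 -0.79] F [4.9 1.8 3.7] w 0.246 g 61.8
tool x,y: [-0.02   1.     0.002] [1.    0.02  0.003]
 shift in tool axes [ 0.     -0.0013  0.0021]
 turn about tool z units 0.1951006822054898 alt -29.804899317794508
```

View pics/sc3c.png

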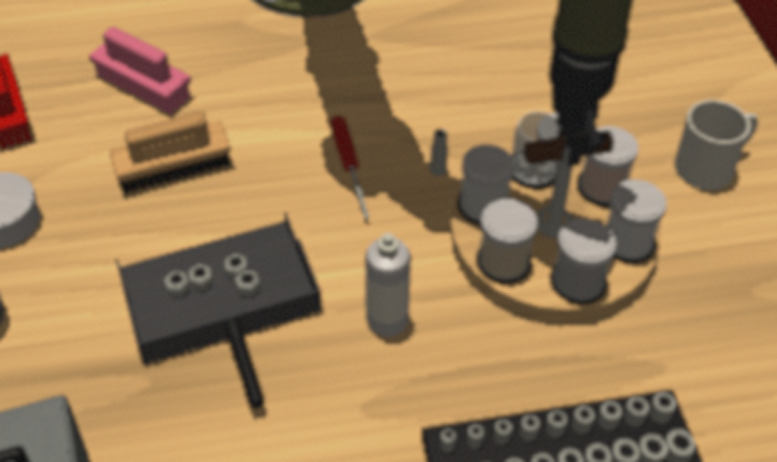

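The open jar is now on the robot's side, mouth near crop (539,128). The brush stands on the bench clear of the pan, and the four nuts are in the pan. I'll check the jar angle.

```bash
python3 -m inch '[[[0,-0.002,0,0,0,0.2],[0,0,0,0,0,0],[0,0,0,0,0,0],[0,0,0,0,0,0]]]' 0 80
python3 - <<'E'
from h import *
c=cam('scene'); g=lambda p:[(x/2.1+150,y/2.1+180) for x,y in p]
q=onz(c,g([(539,128)]),.119); opp=onz(c,g([(586,242)]),.131); ends=onz(c,g([(527,150),(610,140)]),.178)
print(q,opp,ends); plan((.6265,.24,.161),0)
E
```

```text
time_s: 19.6
tcp_pos: [0.6273, 0.24, 0.1612]
ee_rot: [2.222, 2.218, 0.01]
wrist_force: [12.1, 3.5, -0.5]
width: 0.243
grip_force: 79.4
[[0.53774059 0.23738681 0.119     ]] [[0.73804288 0.23535932 0.131     ]] [[0.6253102  0.19085248 0.178     ]
 [0.62655881 0.29439186 0.178     ]]
t 19.6 tcp [0.6273 0.24   0.1612] yaw_y -0.1 z [ 0.006  0.003 -1.   ] q [-0.02  0.71 -0.71  1.47  0.49  1.14 -0.81] F [12.1  3.5 -0.5] w 0.243 g 79.4
tool x,y: [0.002 1.    0.003] [ 1.    -0.002  0.006]
 shift in tool axes [ 0.     -0.0008  0.0002]
 turn about tool z units -0.016361604220153463 alt 29.98363839577985
```

```bash
python3 -m inch '[[[0,0.003,0,0,0,0],[0,0,0,0,0,0],[0,0,0,0,0,0],[0,0,0,0,0,0],[0,0,0,0,0,0]]]'; python3 -c "
from plant import bot
print(bot.hand_in())"
```

```text
time_s: 20.1
tcp_pos: [0.6273, 0.2399, 0.1612]
ee_rot: [-2.221, -2.221, -0.003]
wrist_force: [1.8, 1.7, 5.8]
width: 0.239
grip_force: 80.3
the job is handed in; nothing more can be done
None
```

The job is handed in at about 20 s (no verdict was shown): the four nuts are in the pan, the brush is on the bench clear of it, and the gripper holds the carousel with about 80 N with the open jar within about 3 mm of straight to the front.

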